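Seat a taper-foot sample flask in a bench mixer's holder and cam it tight

TASK

Gently lower the large amber flask with the tapered foot into the conical cup of the mixer's flask holder until it is fully home and upright. Without taking it out of the cup, rock it about ten degrees to one side to show that the taper has not jammed, then set it back upright and fully home and let go of it. Finally swing the cam lever its full quarter turn clockwise (seen from above) so that the two jaws draw tight on the flask, and leave everything else standing where it is.

Things in the scene. Friction and masses are not known exactly. Their poses are not given: they have to be found in the camera images.
- flask_center (a point): The large tapered flask: amber glass, label, 130 mm tall, about 0.3 kg, standing on the table at first. From the foot up: flat foot 36 mm across, cone widening to 72 mm at 45 mm, straight 72 mm shoulder to 78 mm, neck 30 mm across, round black cap 40 mm across from 102 to 130 mm. The point is on its axis, 65 mm above the foot, 51 mm below mid-cap; z is its axis, up.
- flask_foot (a point): Centre of the underside of that flask's flat foot.
- flask: The same large tapered flask as a body; its origin and axes are those of flask_foot.
- station: Flask holder of the bench mixer, fixed; place and yaw vary. Aluminium plate (x -75 to 75, y -85 to 205 mm, 14 mm thick) with a steel conical cup on it, a jaw at the cup's +y and -y sides, a white motor housing 60 mm tall along the +x edge (x 75 to 135 mm), and the cam lever turning about y 110 mm. Origin on the table under the cup's axis; z up.
- cup_mouth (a point): Centre of the cup's mouth, 56.5 mm above the table, axes as station. The cup is about 64 mm wide inside at the mouth, 72 mm outside, 42.5 mm high, and has the flask's taper (0.4 mm of radius per mm of height). With the flask fully home its foot is about 33.5 mm below this point.
- jaw_left: Jaw at the cup's +y side: aluminium block with a springy rubber pad, its top 99 mm above the table, slid by the cam. Open, the pad's face is 50 mm from the cup's axis: the flask's shoulder has 11 to 14 mm of room towards either jaw, and free room in the station's x. Origin and axes are the station's when open.
- jaw_right: The same jaw, mirrored, at the cup's -y side.
- cam (a joint): Angle of the cam lever (rad): 0 is open, the arm pointing along the station's -x; it turns clockwise seen from above to 1.571, the arm along the station's +y, where it stops. It starts at 0 to 0.3. It turns stiffly (0.15 N m, some 2 to 4 N at the handle) and stays where it is left. It slides both jaws in together, 16 mm each; their pads meet the flask at about 1.37.
- cam_axis (a point): Point on the cam's upright turning axis, at the height of cam_grip (82 mm above the table).
- cam_grip (a point): Upright round black handle post at the end of the cam's steel arm, 75 mm from the turning axis, 18 mm thick; the post stands from 59 to 100 mm above the table, this point is on its centre line at 82 mm. It turns with the lever.
- small_flask_center (a point): Bystander: a smaller tapered flask of the same glass, which does not fit: 108 mm tall, shoulder 54 mm across, black cap 34 mm across. Centre, half-way up.
- bottle_a_center (a point): Bystander: straight amber bottle, 68 mm across, shoulder at 80 mm, black cap 40 mm across up to 130 mm. Centre, half-way up.
- bottle_b_center (a point): Bystander: another straight amber bottle, same as bottle_a. Centre, half-way up.
- tall_bottle_center (a point): Bystander: slender white plastic bottle with a blue cap, 56 mm across, 172 mm tall. Centre, half-way up.
- beaker_center (a point): Bystander: glass beaker, 64 mm across, 85 mm tall. Centre, half-way up.
There are look-alikes about, which are no part of the job. What is shaped like the flask but purple or yellow is not meant.

How it is judged:
On the way, in this order (a step that is already met when the one before it is completed fails the run):
1. the flask sits upright and fully home in the cup (horizontal distance between flask_foot and cup_mouth below 0.004 m and z of flask_foot in the frame of cup_mouth below -0.031 m and angle between flask_center's own z axis and vertical below 0.05 rad), for 0.3 s.
2. the flask is rocked at least 4 degrees while its foot stays in the cup (angle between flask_center's own z axis and vertical above 0.07 rad and z of flask_foot in the frame of cup_mouth below -0.008 m and horizontal distance between flask_foot and cup_mouth below 0.02 m), for 0.1 s.
3. the flask is upright and fully home again and let go, the cam not yet turned (all of step 1 and contact force between the fingers and flask below 0.3 N and value of joint cam below 0.6 rad), for 0.3 s.
At the end, for the whole second after the job is handed in: The flask stands in the cup within 4 mm of its axis, its foot at least 31 mm below the mouth, within 3 degrees of upright, at rest and let go; the cam lever is turned to at least 1.42 rad (81 degrees), with both jaws pressing on the flask (all of step 1 and contact force between the fingers and flask below 0.3 N and value of joint cam above 1.42 rad and contact force between each of jaw_left, jaw_right and flask above 0.3 N and linear speed of flask below 0.02 m/s); the robot touches nothing.
It fails at once if a bystander is moved more than 30 mm (distance of any of small_flask_center, bottle_a_center, bottle_b_center, tall_bottle_center, beaker_center from where it was at the start of the episode above 0.03 m).
It fails at once if the flask is tipped more than 35 degrees (angle between flask_center's own z axis and vertical above 0.6 rad).
It fails at once if the flask is dropped into the cup or moved in it faster than 0.5 m/s (horizontal distance between flask_foot and cup_mouth below 0.03 m and z of flask_foot in the frame of cup_mouth below 0.02 m and linear speed of flask above 0.5 m/s).
It also fails if it takes over 58 s, if anything falls off the work surface, if the arm or the gripper's body presses on something with over 40 N, if the wrist force passes 120 N, or if a joint passes its speed limit or range.

ROBOT

A 6-joint arm with a two-finger parallel gripper is mounted at the origin on the work surface. World frame = base frame: x ahead of the robot, y to its left, z up, the work surface at z = 0. Lengths are in m, angles in rad, forces in N, time in s.
With the tool pointing down it reaches from about 0.275 to 0.725 m from the base axis. Payload 15.9 kg.
Tool frame: the origin (TCP) lies at the very end of the fingers, on their centre line; the grasp point (between the pads) lies 19 mm behind it; z points along the fingers, y is the line along which they close (so a half turn about z gives the same grasp; the last joint's range is limited). The gripper opens to 85 mm and grips with 20 to 120 N. Pads are 22 mm wide; open, the fingers measure 114 mm over their backs; the gripper's body (76 mm by 85 mm) begins 54 mm behind the grasp point. The pads swing forward as they close: fully open they stand 13 mm farther back than shut.
Start: joints at [1.32, 0.213, -0.034, 1.323, 0, 1.571], TCP at [0.124, 0.484, 0.231] pointing down, gripper open.
Joint ranges: [-2.98, 2.98], [-0.74, 1.72], [-1.14, 1.35], [-2.1, 2.04], [-1.57, 1.44], [-3.14, 3.14]. Speed limits (rad/s): [1.89, 1.89, 2.39, 2.57, 3.14, 3.14].

INTERFACE

Orientations are given as a unit quaternion [w, x, y, z].
In Python, from workcell import status, optics, finish_job, spot_in, outline_of gives the robot as it stands.
- The arm moves only by the tool drive_tool, never from a script. Its argument "plan" is a list of rows, each an object of numbers: "jaw": the opening in per cent of the stroke, from 0 (shut) to 100 (fully open); "tx", "ty", "tz": the shift along the world's x, y, z in m; "yaw": the turn about the world's z in degrees. In form: [{"jaw": .., "tx": .., "ty": .., "tz": .., "yaw": ..}, ...]. A call has 1 to 10 rows; each row is the pose to reach, as a shift and turn from the pose commanded when the call began; what a row does not reach only later rows make up. A row lasts 1/8 s, in which the tool goes at most 62.5 mm and 10.7 degrees, less where a joint would pass 70% of its speed; a pose out of reach is approached as far as the arm can. A call with a gripper value outside its range is refused whole. The fingers move at their own pace and stop on an object; "force" is the grip in N (left out, the last holds). Time passes only in rows, so rows that repeat a pose let the fingers close. It gives the time, the measured TCP pose, the force, the opening and the grip force at its end, in the units of the state.
- status.read_state(): the state, without advancing time (a new reading comes with each control period).
- optics.grab_frame(name): name is "scene" or "top" or "wrist"; returns a dict with "pixels" (420x560x3 uint8, red, green, blue), "fx", "fy", "cx", "cy" (pixels), "distortion" ([k1, k2, p1, p2, k3] as OpenCV has them; the pictures are not rectified), "R" (3x3) and "t" (3): a world point X has camera coordinates R X + t. Camera axes: x right, y down, z forward; pixel columns grow to the right and rows downward; lengths in m; the calibration is good to about 2 mm. A picture is of the moment at which its call begins. There is no depth.
- finish_job(): hands the job in; it is judged then, once.
Trained networks look in a picture, given as the dict that the camera call returned (one of the last four; its "shot" number tells which), for a name from the list of things; names that differ only in an ending like _2 or _b are one class to them, and where a whole thing is asked for, a point or a joint stands for the part that bears it (a point fixed in the world has none). Each returns a list of dicts, best first, with "confidence" (0 to 1); they miss things now and then, are a little off and sometimes report something else, mostly with a low value. They report only what shows in the picture. A call takes as long as a camera call. They do not tell look-alikes from the thing itself.
- spot_in(picture, name): "centre" ([x, y, z] in m, in the coordinates of the camera as it stood for that picture, good to about 4 mm: the middle of the surface that is visible of it).
- outline_of(picture, name): "pixels" (420x560 bool, what is visible of it).
The state is a dict: "t": time; "joint_positions": joint angles; "joint_vel": joint speeds; "effort": joint torques, N m; "ee_pos": TCP position; "ee_rot": TCP orientation; "force": force on the tool from outside, world axes, zero at the start; "torque": the same for the moment, N m; "finger_gap": finger opening in m; "gripper_force": force on a finger pad.
Only numpy, scipy, OpenCV 4.12 (cv2) and the standard library are available. Lean on these libraries where they do the work, as an engineer would, in place of code of your own. Each camera call takes 0.05 s, during which the arm holds its last target. There are 200 camera calls.

## Working session

There is one attempt and no reset: what is moved stays moved. The work goes in short steps, Python scripts to look and compute and a tool call to move; the robot and the scene stay as the last step left them, time stands still between calls to the robot, and variables do not carry over. Pictures are saved under pics/ and viewed, at most 10 in all, crops included, and the job is handed in when it is done.

Besides the shell and the picture viewer there is one more tool, called after "Call:" as a command line: name --argument value ..., lists and objects as JSON in quotes. drive_tool: Moves the arm, as the interface text tells. Its arguments: {"type":"object","properties":{"plan":{"type":"array","items":{"type":"object","properties":{"jaw":{"type":"number"},"tx":{"type":"number"},"ty":{"type":"number"},"tz":{"type":"number"},"yaw":{"type":"number"}}}},"force":{"type":"number"}},"required":["plan"]}

```bash
mkdir -p pics; cat > h.py <<'E'
import numpy as np, cv2
from workcell import status, optics, finish_job, spot_in, outline_of
def K(p): return np.array([[p['fx'],0,p['cx']],[0,p['fy'],p['cy']],[0,0,1.]])
def world(p,c): return np.array(p['R']).T@(np.array(c)-np.array(p['t']))
def px(p,X): return cv2.projectPoints(np.array(X,float).reshape(-1,3),cv2.Rodrigues(np.array(p['R']))[0],np.array(p['t'],float),K(p),np.array(p['distortion']))[0].reshape(-1,2)
def ray(p,uv,z):
    n=cv2.undistortPoints(np.array(uv,float).reshape(-1,1,2),K(p),np.array(p['distortion'])).reshape(-1,2)
    R=np.array(p['R']);o=-R.T@np.array(p['t']);d=np.c_[n,np.ones(len(n))]@R
    return o+d*((z-o[2])/d[:,2])[:,None]
def save(p,f): cv2.imwrite('pics/'+f,p['pixels'][:,:,::-1])
E
python3 - <<'E'
from h import *
ps={n:optics.grab_frame(n) for n in('top','scene')}
for n,p in ps.items():
    save(p,n+'0.png')
    for k in ['flask_center','cup_mouth','cam_grip','cam_axis','small_flask_center','bottle_a_center','tall_bottle_center','beaker_center','jaw_left','jaw_right','station']:
        for r in spot_in(p,k)[:4]:
            w=world(p,r['centre']);print(n,k,round(r['confidence'],2),w.round(3),px(p,w).round()[0])
print(status.read_state())
a=cv2.hconcat([cv2.imread('pics/top0.png'),cv2.imread('pics/scene0.png')]);
E
```

```text
top flask_center 0.94 [ 0.529 -0.385  0.088] [391. 202.]
top flask_center 0.84 [ 0.372 -0.461  0.082] [425. 268.]
top flask_center 0.72 [ 0.325 -0.36   0.085] [384. 290.]
top flask_center 0.68 [ 0.431 -0.281  0.081] [349. 245.]
top cup_mouth 0.72 [0.566 0.184 0.012] [157. 197.]
top cam_grip 0.57 [0.503 0.227 0.06 ] [133. 220.]
top cam_grip 0.16 [0.535 0.183 0.1  ] [147. 204.]
top cam_axis 0.75 [0.501 0.229 0.066] [132. 221.]
top small_flask_center 0.87 [ 0.429 -0.133  0.073] [285. 248.]
top bottle_a_center 0.79 [ 0.593 -0.282  0.084] [346. 176.]
top bottle_a_center 0.59 [ 0.432 -0.278  0.086] [348. 245.]
top tall_bottle_center 0.68 [ 0.519 -0.202  0.129] [316. 206.]
top beaker_center 0.71 [ 0.689 -0.217  0.042] [315. 142.]
top beaker_center 0.32 [0.564 0.185 0.013] [156. 197.]
top jaw_left 0.67 [0.535 0.182 0.099] [147. 204.]
top jaw_right 0.84 [0.574 0.074 0.1  ] [194. 186.]
top station 0.62 [0.566 0.183 0.012] [157. 197.]
top station 0.33 [ 0.595 -0.283  0.087] [347. 175.]
scene flask_center 0.96 [ 0.448 -0.293  0.083] [217. 234.]
scene flask_center 0.92 [ 0.548 -0.392  0.092] [192
[... 745 characters left out ...]
6.]
{'t': 1.2, 'joint_positions': array([ 1.31999610e+00,  2.12900248e-01, -3.44177129e-02,  1.32347217e+00,
        1.42741794e-05,  1.57083429e+00]), 'joint_vel': array([-0.00038134, -0.00140705,  0.00013667,  0.00059831, -0.00027844,
       -0.00179191]), 'effort': array([ 2.13222083e-03, -6.85978460e+01,  4.87332737e+01,  1.17053725e-03,
        6.59170109e-05,  8.82034192e-05]), 'ee_pos': array([0.12408263, 0.48434797, 0.23129868]), 'ee_rot': array([-6.69382553e-06,  1.25090548e-01,  9.92145329e-01,  3.96480404e-06]), 'force': array([-0.40342533,  0.19445364, -0.48048018]), 'torque': array([ 0.01920026, -0.07061261, -0.03569723]), 'gripper_force': 0.0, 'finger_gap': 0.08526344469695425}
```

View pics/top0.png

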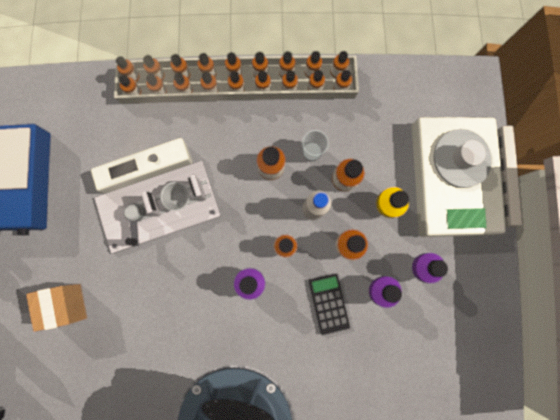

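View pics/scene0.png

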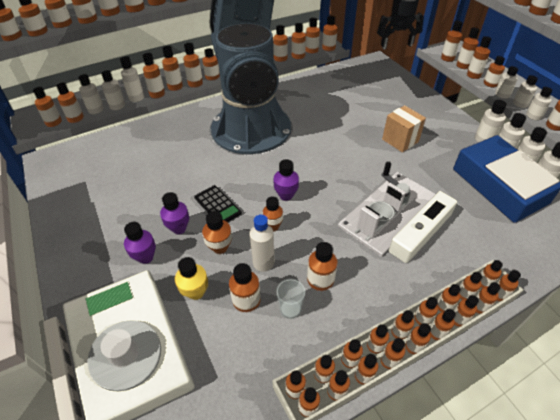

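Candidates for the large amber flask, by top / scene pixel:
- amber (352,244) / (217,232)
- amber (270,160) / (322,266)
- amber (350,172) / (245,288)
- small amber (286,245) / (272,212)
- purple and yellow look-alikes at top (249,284), (386,292), (430,268) and (394,202), all excluded by colour

The first looks tapered, so I'll check it in a close crop.

```bash
python3 - <<'E'
import cv2
a=cv2.imread('pics/scene0.png')
c=cv2.resize(a[190:320,150:350],(800,520),interpolation=cv2.INTER_CUBIC);cv2.imwrite('pics/crop1.png',c)
b=cv2.imread('pics/top0.png')[125:265,80:230];cv2.imwrite('pics/crop2.png',cv2.resize(b,(640,597),interpolation=cv2.INTER_CUBIC))
E
```

```text
(no output)
```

View pics/crop1.png

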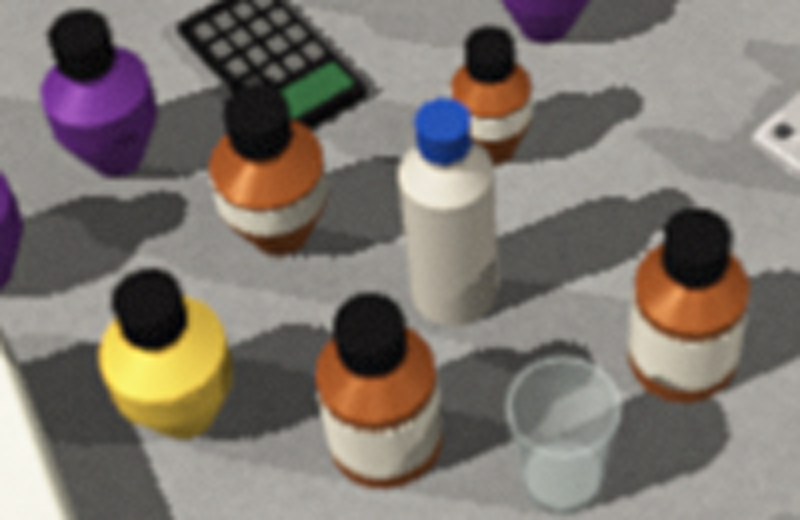

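View pics/crop2.png

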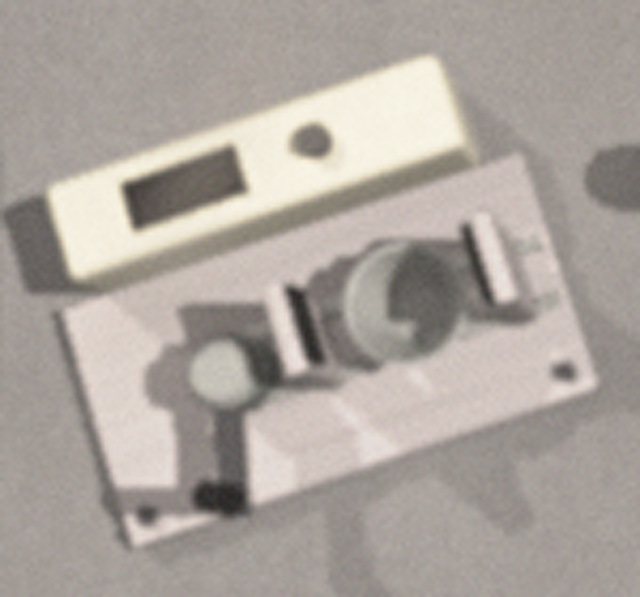

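Crop 1: the amber flask with the tapered foot is at (265,175), which is scene (217,233). The other two large amber ones are straight. Crop 2: cup mouth at about (408,300), cam hub at (225,375), handle at about (230,497), and all four plate corners are visible.

```bash
python3 - <<'E'
from h import *
p=optics.grab_frame('top'); s=optics.grab_frame('scene')
f=lambda c:np.array(c,float)*[150/640,140/597]+[80,125]
C=ray(p,f([(62,315),(130,545),(597,385),(522,155)]),.014)[:,:2]
S=np.array([(75,205),(-75,205),(-75,-85),(75,-85)])/1000
a=S-S.mean(0);b=C-C.mean(0)
th=np.arctan2((a[:,0]*b[:,1]-a[:,1]*b[:,0]).sum(),(a*b).sum())
R=np.array([[np.cos(th),-np.sin(th)],[np.sin(th),np.cos(th)]])
o=C.mean(0)-R@S.mean(0);print('yaw',np.degrees(th),'o',o,'res',((C-(S@R.T+o))*1000).round(1).tolist())
print('cup rim',ray(p,f([(408,300)]),.0565),'hub pred',R@[0,.11]+o,'hub seen',ray(p,f([(225,375)]),.06),ray(p,f([(225,375)]),.08),'post',ray(p,f([(230,497)]),.1))
for q,n,c in((p,'top',(352,244)),(s,'scene',(217,232))):
    for r in outline_of(q,'flask_center'):
        m=np.array(r['pixels']); 
        if not m[c[1]-6:c[1]+6,c[0]-6:c[0]+6].any(): continue
        dark=m&(q['pixels'].max(2)<60); l,lab,st,ce=cv2.connectedComponentsWithStats(dark.astype(np.uint8))
        i=1+st[1:,4].argmax();print(n,r['confidence'],m.sum(),st[i],ce[i],'cap @.130/.116',ray(q,[ce[i]],.13),ray(q,[ce[i]],.116))
E
```

```text
yaw 17.73201011453107 o [0.55820211 0.12740107] res [[-3.0, -1.0], [2.8, 0.9], [2.4, 1.2], [-2.2, -1.1]]
cup rim [[0.56117929 0.12611003 0.0565    ]] hub pred [0.52469993 0.23217514] hub seen [[0.52058807 0.22927016 0.06      ]] [[0.51824408 0.22257639 0.08      ]] post [[0.45005308 0.21254946 0.1       ]]
scene 0.97 919 [206 211  17  19 258] [213.9496124  220.02325581] cap @.130/.116 [[ 0.44281824 -0.29256794  0.13      ]] [[ 0.43093814 -0.28989165  0.116     ]]
```

Call:
drive_tool --plan '[{"tx": 0.28,"ty": -0.33,"tz": 0.02,"yaw": 32,"jaw": 100},{"tx": 0.28,"ty": -0.33,"tz": 0.02,"yaw": 32,"jaw": 100},{"tx": 0.28,"ty": -0.33,"tz": 0.02,"yaw": 32,"jaw": 100},{"tx": 0.28,"ty": -0.33,"tz": 0.02,"yaw": 32,"jaw": 100},{"tx": 0.28,"ty": -0.33,"tz": 0.02,"yaw": 32,"jaw": 100},{"tx": 0.28,"ty": -0.33,"tz": 0.02,"yaw": 32,"jaw": 100},{"tx": 0.28,"ty": -0.33,"tz": 0.02,"yaw": 32,"jaw": 100},{"tx": 0.28,"ty": -0.33,"tz": 0.02,"yaw": 32,"jaw": 100},{"tx": 0.28,"ty": -0.33,"tz": 0.02,"yaw": 32,"jaw": 100}]'

```text
t: 2.52
ee_pos: [0.4044, 0.1539, 0.2512]
ee_rot: [-0.0, -0.152, 0.988, 0.0]
force: [-0.8, -0.1, -0.2]
finger_gap: 0.0853
gripper_force: 0.0
```

```bash
cat > rock.py <<'E'
# tilt phi in V cup (dr/dz=.4): right cone side touches rim, left foot corner touches left wall
import numpy as np
from scipy.optimize import fsolve
r=lambda z:.032+.4*z   # cup radius, z rel. mouth
for d in (2,4,6,8,9,10):
    p=np.radians(d); c,s=np.cos(p),np.sin(p)
    def W(x,z,F): return F[0]+c*x+s*z, F[1]-s*x+c*z   # tilt toward +x
    def g(F):
        lx,lz=W(-.018,0,F)
        dx,dz=.032-F[0],0-F[1]; bx,bz=c*dx-s*dz, s*dx+c*dz
        return [lx+r(lz), bx-(.018+.4*bz)]
    F=fsolve(g,[0,-.033]); 
    print(d,'foot mm',(F*1000).round(1),'cap mm',(np.array(W(0,.116,F))*1000).round(1))
E
python3 rock.py; python3 -c "
from h import *
s=status.read_state();print(s['t'],s['ee_pos'],s['ee_rot'],s['joint_positions'].round(2))"
```

```text
2 foot mm [ -0.9 -33.3] cap mm [ 3.1 82.6]
4 foot mm [ -1.9 -31.7] cap mm [ 6.2 84. ]
6 foot mm [ -2.8 -30.2] cap mm [ 9.3 85.2]
8 foot mm [ -3.7 -28.7] cap mm [12.4 86.2]
9 foot mm [ -4.1 -28. ] cap mm [14.  86.6]
10 foot mm [ -4.6 -27.3] cap mm [15.5 86.9]
2.525 [0.40436327 0.15387996 0.25119628] [-1.30129055e-04 -1.52252045e-01  9.88341689e-01  6.09840357e-05] [ 0.36  0.07 -0.15  1.35  0.    0.06]
```

Call:
drive_tool --plan '[{"tx": 0.03,"ty": -0.44,"tz": 0.0},{"tx": 0.03,"ty": -0.44,"tz": 0.0},{"tx": 0.03,"ty": -0.44,"tz": 0.0},{"tx": 0.03,"ty": -0.44,"tz": 0.0},{"tx": 0.03,"ty": -0.44,"tz": 0.0},{"tx": 0.03,"ty": -0.44,"tz": 0.0},{"tx": 0.03,"ty": -0.44,"tz": 0.0},{"tx": 0.03,"ty": -0.44,"tz": 0.0},{"tx": 0.03,"ty": -0.44,"tz": 0.0}]'

```text
schema error: expected keys jaw, tx, ty, tz, yaw
```

```bash
python3 - <<'E'
from h import *
p=optics.grab_frame('wrist'); save(p,'w1.png')
print(-np.array(p['R']).T@p['t'],status.read_state()['ee_pos'], px(p,[[.435,-.288,.13],[.435,-.288,0]]))
for r in spot_in(p,'flask_center')[:3]: print(r['confidence'],world(p,r['centre']),px(p,world(p,r['centre'])))
E
```

```text
[0.33362146 0.13141092 0.39340684] [0.40379581 0.15465045 0.2511915 ] [[-240.20983554   83.12884718]
 [-111.04279023   79.24791723]]
0.85 [ 0.34707    -0.03234703  0.08878783] [[79.93312994 50.81516071]]
```

View pics/w1.png

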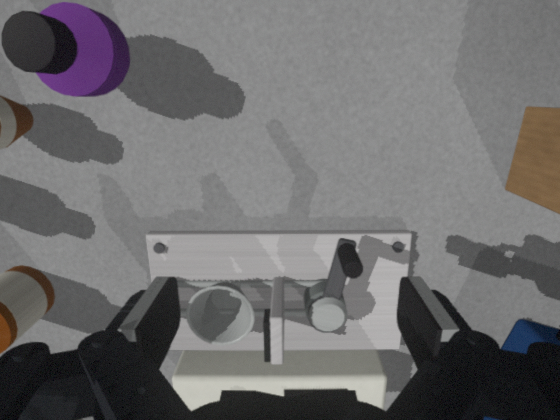

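The wrist view shows the station: cup rim centre about (220,314), cam hub (327,313), post (348,258), and plate -x corners at (147,233) and (411,233).

```bash
python3 - <<'E'
from h import *
p=optics.grab_frame('wrist')
print('cup',ray(p,[(220,314)],.0565))
c=ray(p,[(147,233),(411,233)],.014);print('corners',c)
d=c[1]-c[0];print('len',np.linalg.norm(d),'yaw',np.degrees(np.arctan2(d[1],d[0]))-90)
print('hub',ray(p,[(327,313)],.065),'post bottom/top',ray(p,[(354,264)],.1),ray(p,[(345,247)],.06))
E
```

```text
cup [[0.55727728 0.13017053 0.0565    ]]
corners [[0.51277991 0.02937271 0.014     ]
 [0.42662322 0.30143497 0.014     ]]
len 0.2853784274337088 yaw 17.571955258360063
hub [[0.5180488  0.23194551 0.065     ]] post bottom/top [[0.44614129 0.22740247 0.1       ]] [[0.4475065  0.22583922 0.06      ]]
```

Call:
drive_tool --plan '[{"tx": 0.03,"ty": -0.44,"tz": 0.0,"yaw": 0,"jaw": 100},{"tx": 0.03,"ty": -0.44,"tz": 0.0,"yaw": 0,"jaw": 100},{"tx": 0.03,"ty": -0.44,"tz": 0.0,"yaw": 0,"jaw": 100},{"tx": 0.03,"ty": -0.44,"tz": 0.0,"yaw": 0,"jaw": 100},{"tx": 0.03,"ty": -0.44,"tz": 0.0,"yaw": 0,"jaw": 100},{"tx": 0.03,"ty": -0.44,"tz": 0.0,"yaw": 0,"jaw": 100},{"tx": 0.03,"ty": -0.44,"tz": 0.0,"yaw": 0,"jaw": 100},{"tx": 0.03,"ty": -0.44,"tz": 0.0,"yaw": 0,"jaw": 100},{"tx": 0.03,"ty": -0.44,"tz": 0.0,"yaw": 0,"jaw": 100}]'

```text
t: 3.8
ee_pos: [0.4344, -0.2845, 0.2511]
ee_rot: [-0.0, -0.154, 0.988, 0.0]
force: [-0.1, 1.3, 0.0]
finger_gap: 0.085
gripper_force: 0.0
```

```bash
python3 - <<'E'
from h import *
p=optics.grab_frame('wrist'); save(p,'w2.png')
print(status.read_state()['ee_pos'], px(p,[[.435,-.288,.13],[.435,-.288,0]]))
for r in spot_in(p,'flask_center')[:3]: print(r['confidence'],world(p,r['centre']),px(p,world(p,r['centre'])))
E
```

```text
[ 0.43441614 -0.28407688  0.25131105] [[283.50979714 202.43754016]
 [284.86691936 169.24440309]]
0.92 [ 0.42249655 -0.2922409   0.08368557] [[283.74871477 172.1984139 ]]
0.89 [ 0.51727573 -0.39019044  0.08872182] [[144.63776869 242.14658676]]
0.78 [ 0.33261193 -0.35953617  0.08698725] [[234.21243452  34.87332661]]
```

View pics/w2.png

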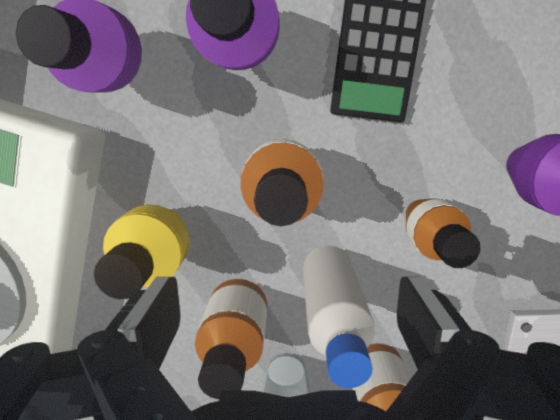

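The flask's cap top is at (280,198) and its shoulder centre is about (282,180). The tall bottle's cap at (349,360) is the nearest neighbour and leaves enough room.

```bash
python3 - <<'E'
from h import *
p=optics.grab_frame('wrist')
g=p['pixels'].max(2)<60; n,l,st,ce=cv2.connectedComponentsWithStats(g.astype(np.uint8)); i=l[200,280]
print(st[i],ce[i]); print(ray(p,[ce[i]],.126),ray(p,[ce[i]],.13))
for X,Y in((.437,-.289),): 
  t=np.linspace(0,6.28,60);print([px(p,np.c_[X+.036*np.cos(t),Y+.036*np.sin(t),0*t+z]).min(0).round().tolist()+px(p,np.c_[X+.036*np.cos(t),Y+.036*np.sin(t),0*t+z]).max(0).round().tolist() for z in(.05,.078)])
E
```

```text
[ 255  168   52   57 2208] [280.73913043 196.44791667]
[[ 0.43257446 -0.29048308  0.126     ]] [[ 0.431546   -0.29072606  0.13      ]]
[[244.0, 142.0, 321.0, 217.0], [240.0, 145.0, 324.0, 227.0]]
```

Call:
drive_tool --plan '[{"tx": -0.001,"ty": -0.004,"tz": -0.06,"yaw": 0,"jaw": 90},{"tx": -0.001,"ty": -0.004,"tz": -0.11,"yaw": 0,"jaw": 90},{"tx": -0.001,"ty": -0.004,"tz": -0.14,"yaw": 0,"jaw": 90},{"tx": -0.001,"ty": -0.004,"tz": -0.156,"yaw": 0,"jaw": 90},{"tx": -0.001,"ty": -0.004,"tz": -0.156,"yaw": 0,"jaw": 90},{"tx": -0.001,"ty": -0.004,"tz": -0.156,"yaw": 0,"jaw": 30},{"tx": -0.001,"ty": -0.004,"tz": -0.156,"yaw": 0,"jaw": 30},{"tx": -0.001,"ty": -0.004,"tz": -0.156,"yaw": 0,"jaw": 30},{"tx": -0.001,"ty": -0.004,"tz": -0.156,"yaw": 0,"jaw": 30},{"tx": -0.001,"ty": -0.004,"tz": -0.156,"yaw": 0,"jaw": 30}]' --force 30

```text
t: 5.2
ee_pos: [0.4337, -0.2899, 0.0964]
ee_rot: [0.001, -0.153, 0.988, -0.001]
force: [-0.6, 1.2, 7.2]
finger_gap: 0.0394
gripper_force: 29.6
```

Call:
drive_tool --plan '[{"tx": 0,"ty": 0,"tz": 0.03,"yaw": 0,"jaw": 30},{"tx": 0,"ty": 0,"tz": 0.08,"yaw": 0,"jaw": 30},{"tx": 0,"ty": 0,"tz": 0.14,"yaw": 0,"jaw": 30},{"tx": 0,"ty": 0,"tz": 0.19,"yaw": 0,"jaw": 30},{"tx": 0,"ty": 0,"tz": 0.19,"yaw": 0,"jaw": 30}]'

```text
t: 5.82
ee_pos: [0.4343, -0.2905, 0.2891]
ee_rot: [0.002, -0.153, 0.988, -0.002]
force: [0.9, 0.1, -4.5]
finger_gap: 0.0392
gripper_force: 31.6
```

Call:
drive_tool --plan '[{"tx": 0.006,"ty": 0.02,"tz": 0,"yaw": 0,"jaw": 30},{"tx": 0.018,"ty": 0.06,"tz": 0,"yaw": 0,"jaw": 30},{"tx": 0.035,"ty": 0.12,"tz": 0,"yaw": 0,"jaw": 30},{"tx": 0.053,"ty": 0.18,"tz": 0,"yaw": 0,"jaw": 30},{"tx": 0.071,"ty": 0.24,"tz": 0,"yaw": 0,"jaw": 30},{"tx": 0.089,"ty": 0.3,"tz": 0,"yaw": 0,"jaw": 30},{"tx": 0.106,"ty": 0.36,"tz": 0,"yaw": 0,"jaw": 30},{"tx": 0.118,"ty": 0.4,"tz": 0,"yaw": 0,"jaw": 30},{"tx": 0.124,"ty": 0.419,"tz": 0,"yaw": 0,"jaw": 30},{"tx": 0.124,"ty": 0.419,"tz": 0,"yaw": 0,"jaw": 30}]'

```text
t: 7.08
ee_pos: [0.557, 0.1299, 0.2843]
ee_rot: [-0.001, -0.154, 0.988, -0.0]
force: [-0.1, -0.3, -2.4]
finger_gap: 0.0393
gripper_force: 31.6
```

```bash
python3 - <<'E'
from h import *
p=optics.grab_frame('wrist'); t=optics.grab_frame('top'); s=status.read_state();print(s['t'],s['ee_pos'],s['force'])
save(p,'w3.png')
a=cv2.imread('pics/w3.png'); b=cv2.resize(t['pixels'][125:265,80:230,::-1],(420,392),interpolation=cv2.INTER_CUBIC)
th=np.linspace(0,6.28,80)
c=np.zeros((420,800,3),np.uint8); c[:,:560]=a; c[:,560:]=cv2.resize(b,None,fx=.57,fy=.57)[:0] if 0 else 0
c[:224,560:]=cv2.resize(b,(240,224)); 
for u in px(p,np.c_[.558+.036*np.cos(th),.129+.036*np.sin(th),0*th+.0565]): cv2.circle(c,tuple(int(v) for v in u),0,(0,255,0),-1)
cv2.imwrite('pics/w3.png',c)
E
```

```text
7.175 [0.55688404 0.12845308 0.28493827] [ 0.63990654 -0.89826301 -1.91196057]
```

View pics/w3.png

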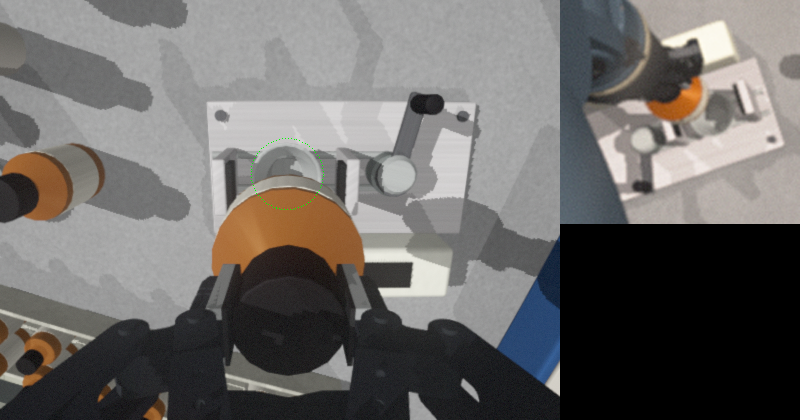

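The green circle for the cup at (.558,.129) coincides with the real rim at (287,174). The flask hangs upright above it, and the cam post is at about (428,103).

Call:
drive_tool --plan '[{"tx": 0.001,"ty": 0,"tz": -0.03,"yaw": 0,"jaw": 30},{"tx": 0.001,"ty": 0,"tz": -0.06,"yaw": 0,"jaw": 30},{"tx": 0.001,"ty": 0,"tz": -0.09,"yaw": 0,"jaw": 30},{"tx": 0.001,"ty": 0,"tz": -0.115,"yaw": 0,"jaw": 30},{"tx": 0.001,"ty": 0,"tz": -0.13,"yaw": 0,"jaw": 30},{"tx": 0.001,"ty": 0,"tz": -0.14,"yaw": 0,"jaw": 30},{"tx": 0.001,"ty": 0,"tz": -0.148,"yaw": 0,"jaw": 30},{"tx": 0.001,"ty": 0,"tz": -0.154,"yaw": 0,"jaw": 30},{"tx": 0.001,"ty": 0,"tz": -0.154,"yaw": 0,"jaw": 30}]'

```text
t: 8.3
ee_pos: [0.558, 0.1293, 0.1312]
ee_rot: [-0.0, -0.153, 0.988, -0.0]
force: [0.0, -0.7, -2.7]
finger_gap: 0.039
gripper_force: 31.6
```

Call:
drive_tool --plan '[{"tx": 0,"ty": 0,"tz": -0.004,"yaw": 0,"jaw": 30},{"tx": 0,"ty": 0,"tz": -0.007,"yaw": 0,"jaw": 30},{"tx": 0,"ty": 0,"tz": -0.009,"yaw": 0,"jaw": 30},{"tx": 0,"ty": 0,"tz": -0.01,"yaw": 0,"jaw": 30},{"tx": 0,"ty": 0,"tz": -0.01,"yaw": 0,"jaw": 30}]'

```text
t: 8.93
ee_pos: [0.5585, 0.1294, 0.1217]
ee_rot: [0.001, -0.153, 0.988, -0.0]
force: [3.6, 0.9, 0.7]
finger_gap: 0.0394
gripper_force: 32.0
```

Call:
drive_tool --plan '[{"tx": 0.001,"ty": 0,"tz": -0.001,"yaw": 0,"jaw": 30},{"tx": 0.0015,"ty": 0,"tz": -0.002,"yaw": 0,"jaw": 30},{"tx": 0.0015,"ty": 0,"tz": -0.003,"yaw": 0,"jaw": 30},{"tx": 0.0015,"ty": 0,"tz": -0.003,"yaw": 0,"jaw": 30}]'

```text
t: 9.43
ee_pos: [0.5603, 0.1294, 0.1192]
ee_rot: [0.001, -0.153, 0.988, -0.0]
force: [1.8, -0.8, 10.6]
finger_gap: 0.0392
gripper_force: 33.0
```

Call:
drive_tool --plan '[{"tx": 0,"ty": 0,"tz": 0,"yaw": 0,"jaw": 65},{"tx": 0,"ty": 0,"tz": 0,"yaw": 0,"jaw": 65},{"tx": 0,"ty": 0,"tz": 0,"yaw": 0,"jaw": 65},{"tx": 0,"ty": 0,"tz": 0,"yaw": 0,"jaw": 65}]'

```text
t: 9.93
ee_pos: [0.5594, 0.1293, 0.1181]
ee_rot: [-0.0, -0.153, 0.988, -0.0]
force: [-0.4, -0.3, -0.1]
finger_gap: 0.0555
gripper_force: 0.0
```

```bash
python3 - <<'E'
from h import *
p=optics.grab_frame('wrist'); s=optics.grab_frame('scene'); st=status.read_state();print(st['t'],st['ee_pos'],st['force'],st['finger_gap'])
save(p,'w4.png')
a=cv2.imread('pics/w4.png'); b=cv2.resize(s['pixels'][130:270,330:470,::-1],(240,240),interpolation=cv2.INTER_CUBIC)
c=np.zeros((420,800,3),np.uint8); c[:,:560]=a; c[:240,560:]=b
cv2.imwrite('pics/w4.png',c)
print('post/hub at earlier view needed')
E
```

```text
10.025 [0.55951664 0.12930427 0.11823504] [ 0.64538501 -0.23245961 -0.18223207] 0.055734784308249595
post/hub at earlier view needed
```

View pics/w4.png

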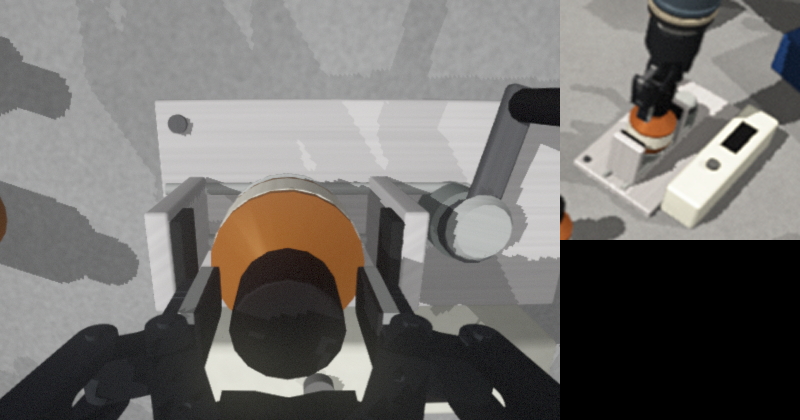

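The flask is seated, centred between the jaws and free in the open fingers. Next I regrip lightly and rock it toward the station's -x.

Call:
drive_tool --plan '[{"tx": 0,"ty": 0,"tz": 0.001,"yaw": 0,"jaw": 30},{"tx": 0,"ty": 0,"tz": 0.001,"yaw": 0,"jaw": 30},{"tx": 0,"ty": 0,"tz": 0.001,"yaw": 0,"jaw": 30},{"tx": -0.004,"ty": -0.001,"tz": 0.002,"yaw": 0,"jaw": 30},{"tx": -0.008,"ty": -0.0025,"tz": 0.004,"yaw": 0,"jaw": 30},{"tx": -0.012,"ty": -0.004,"tz": 0.005,"yaw": 0,"jaw": 30},{"tx": -0.016,"ty": -0.005,"tz": 0.006,"yaw": 0,"jaw": 30},{"tx": -0.016,"ty": -0.005,"tz": 0.006,"yaw": 0,"jaw": 30}]' --force 20

```text
t: 11.02
ee_pos: [0.5433, 0.1243, 0.1245]
ee_rot: [0.0, -0.153, 0.988, 0.0]
force: [1.9, 1.2, -1.4]
finger_gap: 0.0395
gripper_force: 21.0
```

```bash
python3 - <<'E'
from h import *
p=optics.grab_frame('wrist'); s=optics.grab_frame('scene'); st=status.read_state();print(st['t'],st['ee_pos'],st['force'],st['finger_gap'])
save(p,'w5.png')
a=cv2.imread('pics/w5.png'); b=cv2.resize(s['pixels'][130:270,330:470,::-1],(240,240),interpolation=cv2.INTER_CUBIC)
c=np.zeros((420,800,3),np.uint8); c[:,:560]=a; c[:240,560:]=b
cv2.imwrite('pics/w5.png',c)
E
```

```text
11.125 [0.54353425 0.12437145 0.12438844] [ 2.18106028  0.32407162 -0.46558613] 0.039396095169814196
```

View pics/w5.png

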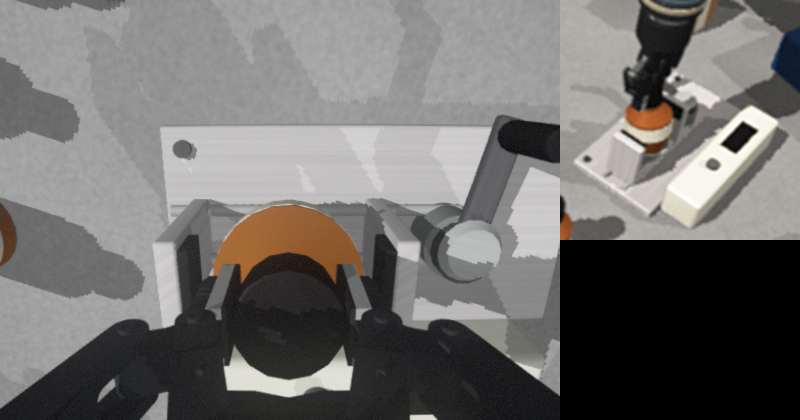

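The shoulder now hides the label band and the foot is still in the cup, so the flask is rocked by about 10°. Now I bring it back upright and release it.

Call:
drive_tool --plan '[{"tx": 0.004,"ty": 0.0015,"tz": -0.001,"yaw": 0,"jaw": 30},{"tx": 0.008,"ty": 0.0025,"tz": -0.002,"yaw": 0,"jaw": 30},{"tx": 0.012,"ty": 0.004,"tz": -0.004,"yaw": 0,"jaw": 30},{"tx": 0.016,"ty": 0.005,"tz": -0.006,"yaw": 0,"jaw": 30},{"tx": 0.016,"ty": 0.005,"tz": -0.006,"yaw": 0,"jaw": 30},{"tx": 0.016,"ty": 0.005,"tz": -0.006,"yaw": 0,"jaw": 70},{"tx": 0.016,"ty": 0.005,"tz": -0.006,"yaw": 0,"jaw": 70},{"tx": 0.016,"ty": 0.005,"tz": -0.006,"yaw": 0,"jaw": 70},{"tx": 0.016,"ty": 0.005,"tz": -0.006,"yaw": 0,"jaw": 70},{"tx": 0.016,"ty": 0.005,"tz": -0.006,"yaw": 0,"jaw": 70}]'

```text
t: 12.38
ee_pos: [0.5596, 0.1293, 0.1183]
ee_rot: [0.0, -0.153, 0.988, 0.0]
force: [-0.1, 0.3, 0.1]
finger_gap: 0.0597
gripper_force: 0.0
```

Call:
drive_tool --plan '[{"tx": 0,"ty": 0,"tz": 0,"yaw": 0,"jaw": 70},{"tx": 0,"ty": 0,"tz": 0.02,"yaw": 0,"jaw": 70},{"tx": 0,"ty": 0,"tz": 0.06,"yaw": 0,"jaw": 70},{"tx": 0,"ty": 0,"tz": 0.11,"yaw": 0,"jaw": 70},{"tx": -0.04,"ty": 0,"tz": 0.14,"yaw": 0,"jaw": 70},{"tx": -0.08,"ty": 0.02,"tz": 0.14,"yaw": 0,"jaw": 70},{"tx": -0.12,"ty": 0.04,"tz": 0.14,"yaw": 0,"jaw": 70},{"tx": -0.12,"ty": 0.04,"tz": 0.14,"yaw": 0,"jaw": 70}]'

```text
t: 13.38
ee_pos: [0.4377, 0.1703, 0.259]
ee_rot: [0.0, -0.154, 0.988, 0.0]
force: [0.7, -0.3, 0.5]
finger_gap: 0.0596
gripper_force: 0.0
```

```bash
python3 - <<'E'
from h import *
p=optics.grab_frame('wrist'); st=status.read_state();print(st['t'],st['ee_pos'],st['ee_rot'])
a=p['pixels'][:,:,::-1].copy()
o=np.array([.559,.130]);yaw=np.radians(17.6);x=np.array([np.cos(yaw),np.sin(yaw)]);y=np.array([-x[1],x[0]])
hub=o+.11*y
for q in (0,.1,.2,.3):
    d=-x*np.cos(q)+y*np.sin(q); P=hub+.075*d; print(q,P.round(4))
    cv2.circle(a,tuple(int(v) for v in px(p,[*P,.1])[0]),2,(0,255-int(q*800),int(q*800)),-1)
th=np.linspace(0,6.28,60)
for c,r,z in((o,.02,.153),(o,.036,.09)):
  for u in px(p,np.c_[c[0]+r*np.cos(th),c[1]+r*np.sin(th),0*th+z]): cv2.circle(a,tuple(int(v) for v in u),0,(0,255,0),-1)
cv2.circle(a,tuple(int(v) for v in px(p,[*hub,.07])[0]),2,(255,0,255),-1)
cv2.imwrite('pics/w6.png',a)
E
```

```text
13.425 [0.43896061 0.16981639 0.25880575] [ 4.67726319e-04 -1.54053562e-01  9.88062384e-01  8.37111270e-05]
0 [0.4543 0.2122]
0.1 [0.4523 0.2194]
0.2 [0.4512 0.2268]
0.3 [0.4507 0.2343]
```

View pics/w6.png

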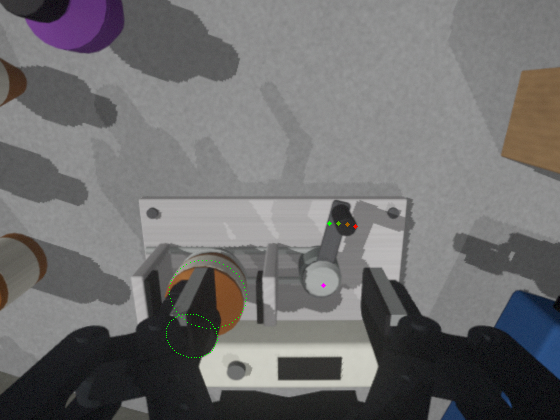

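Upright and home: the flask matches the predicted circles. The post is at about (348,224), which puts cam at about 0.22 and the post at (.451,.229). I'll move over it with the tool y tangential and lower.

Call:
drive_tool --plan '[{"tx": 0.013,"ty": 0.059,"tz": 0,"yaw": -7,"jaw": 70},{"tx": 0.013,"ty": 0.059,"tz": -0.02,"yaw": -13,"jaw": 70},{"tx": 0.013,"ty": 0.059,"tz": -0.07,"yaw": -13,"jaw": 70},{"tx": 0.013,"ty": 0.059,"tz": -0.11,"yaw": -13,"jaw": 70},{"tx": 0.013,"ty": 0.059,"tz": -0.14,"yaw": -13,"jaw": 70},{"tx": 0.013,"ty": 0.059,"tz": -0.14,"yaw": -13,"jaw": 70}]'

```text
t: 14.18
ee_pos: [0.452, 0.2274, 0.1165]
ee_rot: [-0.002, -0.04, 0.999, -0.001]
force: [-0.3, 0.5, 0.7]
finger_gap: 0.0597
gripper_force: 0.0
```

```bash
python3 - <<'E'
from h import *
p=optics.grab_frame('wrist'); st=status.read_state();print(st['t'],st['ee_pos'],st['ee_rot'],st['force'])
a=p['pixels'][:,:,::-1].copy()
for z in(.06,.082,.1):cv2.circle(a,tuple(int(v) for v in px(p,[.451,.229,z])[0]),2,(0,255,0),-1)
cv2.imwrite('pics/w7.png',a)
E
```

```text
14.225 [0.45278281 0.22788141 0.11816852] [-6.29899337e-04 -4.00892460e-02  9.99195848e-01 -3.37467728e-04] [ 0.0110685  -0.62828879  0.4699402 ]
```

View pics/w7.png

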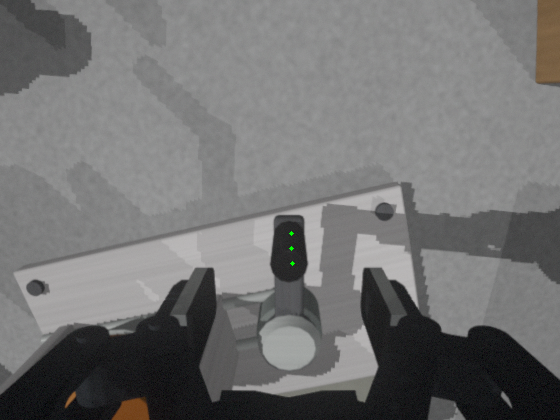

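The post is at (290,250), centred between the open fingers with the arm perpendicular to the closing line. That was my last picture. I'll lower and grip.

Call:
drive_tool --plan '[{"tx": 0,"ty": 0,"tz": -0.03,"yaw": 0,"jaw": 70},{"tx": 0,"ty": 0,"tz": -0.05,"yaw": 0,"jaw": 70},{"tx": 0,"ty": 0,"tz": -0.05,"yaw": 0,"jaw": 70},{"tx": 0,"ty": 0,"tz": -0.05,"yaw": 0,"jaw": 5},{"tx": 0,"ty": 0,"tz": -0.05,"yaw": 0,"jaw": 5},{"tx": 0,"ty": 0,"tz": -0.05,"yaw": 0,"jaw": 5},{"tx": 0,"ty": 0,"tz": -0.05,"yaw": 0,"jaw": 5},{"tx": 0,"ty": 0,"tz": -0.05,"yaw": 0,"jaw": 5},{"tx": 0,"ty": 0,"tz": -0.05,"yaw": 0,"jaw": 5}]' --force 40

```text
t: 15.35
ee_pos: [0.4532, 0.2286, 0.0694]
ee_rot: [0.001, -0.04, 0.999, 0.0]
force: [-2.3, -0.8, 8.0]
finger_gap: 0.0168
gripper_force: 38.8
```

```bash
python3 - <<'E'
from h import *
s=status.read_state();e=s['ee_pos'];print(e,s['force'],s['finger_gap'])
o=np.array([.559,.130]);yw=np.radians(17.6);x=np.array([np.cos(yw),np.sin(yw)]);y=np.array([-x[1],x[0]]);hub=o+.11*y
d=e[:2]-hub;q0=np.arctan2(d@y,-d@x);print('q0',q0,'r',np.hypot(*d))
for q in np.append(np.arange(q0+.12,1.57,.12),1.6):
    P=hub+.075*(-x*np.cos(q)+y*np.sin(q))-(hub+.075*(-x*np.cos(q0)+y*np.sin(q0))); print(round(q,2),P.round(4),'yaw',-np.degrees(q-q0).round(1))
E
```

```text
[0.45323485 0.22862954 0.0693839 ] [-2.27933156 -0.77770544  7.95786266] 0.016753095986612024
q0 0.22157996515826373 r 0.07277089989392152
0.34 [-0.0002  0.009 ] yaw -6.9
0.46 [0.0006 0.0179] yaw -13.8
0.58 [0.0025 0.0267] yaw -20.6
0.7 [0.0055 0.0352] yaw -27.5
0.82 [0.0094 0.0433] yaw -34.4
0.94 [0.0143 0.0509] yaw -41.3
1.06 [0.0201 0.0578] yaw -48.1
1.18 [0.0266 0.0639] yaw -55.0
1.3 [0.0339 0.0693] yaw -61.9
1.42 [0.0417 0.0737] yaw -68.8
1.54 [0.05   0.0772] yaw -75.6
1.6 [0.0541 0.0785] yaw -79.0
```

Call:
drive_tool --plan '[{"tx": 0,"ty": 0.009,"tz": 0,"yaw": -7,"jaw": 5},{"tx": 0.0005,"ty": 0.018,"tz": 0,"yaw": -14,"jaw": 5},{"tx": 0.0025,"ty": 0.0265,"tz": 0,"yaw": -20.5,"jaw": 5},{"tx": 0.0055,"ty": 0.035,"tz": 0,"yaw": -27.5,"jaw": 5},{"tx": 0.0095,"ty": 0.0435,"tz": 0,"yaw": -34.5,"jaw": 5},{"tx": 0.0145,"ty": 0.051,"tz": 0,"yaw": -41.5,"jaw": 5},{"tx": 0.02,"ty": 0.058,"tz": 0,"yaw": -48,"jaw": 5},{"tx": 0.0265,"ty": 0.064,"tz": 0,"yaw": -55,"jaw": 5},{"tx": 0.034,"ty": 0.0695,"tz": 0,"yaw": -62,"jaw": 5},{"tx": 0.034,"ty": 0.0695,"tz": 0,"yaw": -62,"jaw": 5}]'

```text
t: 16.6
ee_pos: [0.4885, 0.2972, 0.0694]
ee_rot: [0.002, 0.481, 0.877, 0.0]
force: [6.3, -9.4, 7.2]
finger_gap: 0.017
gripper_force: 39.3
```

Call:
drive_tool --plan '[{"tx": 0.009,"ty": 0.002,"tz": 0,"yaw": -7,"jaw": 5},{"tx": 0.0145,"ty": 0.0045,"tz": 0,"yaw": -11,"jaw": 5},{"tx": 0.018,"ty": 0.006,"tz": 0,"yaw": -14,"jaw": 5},{"tx": 0.0215,"ty": 0.007,"tz": 0,"yaw": -17,"jaw": 5},{"tx": 0.0215,"ty": 0.007,"tz": 0,"yaw": -17,"jaw": 5}]'

```text
t: 17.23
ee_pos: [0.5052, 0.3044, 0.069]
ee_rot: [-0.002, 0.604, 0.797, -0.002]
force: [-26.2, -6.6, 24.2]
finger_gap: 0.0166
gripper_force: 41.7
```

```bash
python3 - <<'E'
from h import *
s=status.read_state();e=s['ee_pos'];f=s['force']
o=np.array([.559,.130]);yw=np.radians(17.6);x=np.array([np.cos(yw),np.sin(yw)]);y=np.array([-x[1],x[0]]);hub=o+.11*y
d=e[:2]-hub;print(e,f,'q',np.arctan2(d@y,-d@x),'r',np.hypot(*d),'f along x,y',f[:2]@x,f[:2]@y)
E
```

```text
[0.50521677 0.3044047  0.06903071] [-26.19273478  -6.62511785  24.20223147] q 1.5910554904860408 r 0.07251824128321077 f along x,y -26.96990651754686 1.6048938449646009
```

Call:
drive_tool --plan '[{"tx": 0,"ty": 0,"tz": 0,"yaw": 0,"jaw": 60},{"tx": 0,"ty": 0,"tz": 0,"yaw": 0,"jaw": 60},{"tx": 0,"ty": 0,"tz": 0,"yaw": 0,"jaw": 60},{"tx": 0,"ty": 0,"tz": 0,"yaw": 0,"jaw": 60},{"tx": 0,"ty": 0,"tz": 0.02,"yaw": 0,"jaw": 60},{"tx": 0,"ty": 0,"tz": 0.07,"yaw": 0,"jaw": 60},{"tx": 0,"ty": 0,"tz": 0.13,"yaw": 0,"jaw": 60},{"tx": -0.05,"ty": 0,"tz": 0.19,"yaw": 0,"jaw": 60},{"tx": -0.1,"ty": 0,"tz": 0.2,"yaw": 0,"jaw": 60},{"tx": -0.1,"ty": 0,"tz": 0.2,"yaw": 0,"jaw": 60}]'

```text
t: 18.48
ee_pos: [0.4062, 0.3053, 0.2709]
ee_rot: [0.0, 0.604, 0.797, 0.002]
force: [1.0, 0.7, 0.8]
finger_gap: 0.051
gripper_force: 0.0
```

```bash
python3 - <<'E'
from h import *
s=status.read_state();print(s['t'],s['ee_pos'],s['force'])
o=np.array([.559,.130]);yw=np.radians(17.6);x=np.array([np.cos(yw),np.sin(yw)]);y=np.array([-x[1],x[0]]);hub=o+.11*y
for n in('wrist','scene','top'):
    p=optics.grab_frame(n); save(p,n+'end.png')
    for k in('cam_grip','flask_center','jaw_left','jaw_right'):
        for r in spot_in(p,k)[:4]:
            w=world(p,r['centre']);d=w[:2]-o
            if np.hypot(*d)<.25: print(n,k,round(r['confidence'],2),w.round(3),'station xy',(d@x).round(3),(d@y).round(3))
    dk=(p['pixels'].max(2)<60)
    for q in(1.3,1.42,1.5,1.57):
        P=hub+.075*(-x*np.cos(q)+y*np.sin(q));u=px(p,[*P,.095])[0].astype(int)
        print(n,q,u,dk[max(u[1]-4,0):u[1]+5,max(u[0]-4,0):u[0]+5].mean().round(2) if 0<=u[0]<560 and 0<=u[1]<420 else '')
E
```

```text
18.475 [0.40622694 0.30534705 0.27091851] [0.95755942 0.72489323 0.79068052]
wrist cam_grip 0.68 [0.514 0.272 0.062] station xy -0.0 0.149
wrist flask_center 0.79 [0.526 0.135 0.094] station xy -0.03 0.014
wrist 1.3 [369 217] 0.0
wrist 1.42 [379 215] 0.41
wrist 1.5 [386 214] 0.99
wrist 1.57 [392 214] 1.0
scene cam_grip 0.74 [0.515 0.254 0.064] station xy -0.004 0.131
scene cam_grip 0.47 [0.569 0.175 0.085] station xy 0.023 0.04
scene jaw_left 0.66 [0.57  0.173 0.089] station xy 0.024 0.038
scene jaw_right 0.82 [0.579 0.082 0.066] station xy 0.005 -0.052
scene 1.3 [414 163] 0.01
scene 1.42 [417 164] 0.19
scene 1.5 [419 165] 0.32
scene 1.57 [420 166] 0.4
top cam_grip 0.61 [0.515 0.249 0.061] station xy -0.006 0.127
top flask_center 0.97 [0.555 0.123 0.109] station xy -0.006 -0.005
top jaw_left 0.62 [0.556 0.121 0.108] station xy -0.006 -0.007
top jaw_right 0.8 [0.572 0.085 0.098] station xy -0.001 -0.047
top 1.3 [ 98 227] 0.0
top 1.42 [ 97 224] 0.0
top 1.5 [ 96 221] 0.0
top 1.57 [ 95 219] 0.0
```

```bash
python3 -c "
from h import *
print(finish_job())"
```

```text
the job is handed in; nothing more can be done
None
```

The job is handed in: the flask was seated, rocked by about 10° (set by the move, not measured), set back home and let go, the cam lever was swung to its stop (about 1.57 rad), and the arm is clear; I viewed 11 pictures (limit 10), jaw contact force was not measured, and no verdict came back.

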